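Kit a breakfast gift tray to its printed layout

TASK

Make up the breakfast gift tray on the shop counter: stand the food can from the sloping display stand, the small jar and the two-egg pack upright on the tray's liner, each inside the printed outline of its own shape and size. Set things down rather than dropping them, keep the egg pack level all the way, and leave the other goods on the counter where they are.

Things in the scene. Friction and masses are not known exactly. Their poses are not given: they have to be found in the camera images.
- can_mid (a point): Loose steel food can, paper label: cylinder 58 mm in diameter, 92 mm tall, about 0.3 kg. The point is its centre, 46 mm above its underside; z: its axis, towards its top. It starts reclined in the stand, axis 35 degrees from vertical, top leaning to the stand's +x (roughly away from the robot). Standing, it is the tallest of the three: set down early it may hinder a wide gripper placing the others beside it.
- jar_mid (a point): Small closed amber glass jar with a steel lid, a cylinder 40 mm in diameter (lid 38 mm) and 52 mm tall, about 0.1 kg, standing loose on the counter. The point is its centre, 26 mm above its underside; z up.
- pack_mid (a point): Loose two-egg pack, one rigid piece of about 0.16 kg: grey pulp block 116 mm long (its x), 60 mm wide (its y), 38 mm tall, with two brown eggs fixed in it along x, tops 64 mm above the underside. On the counter at any yaw. The point is on its middle, 28 mm above its underside; z up. Grip it across the 60 mm by the pulp sides. Either end may go either way round.
- stand: Fixed display stand, black plastic and dark steel, foot 135 x 90 mm. Origin on the counter, 35 mm below the centre of the pocket floor. The pocket reclines 35 degrees to its +x: floor plate square to the can, backrest (64 mm wide) on the +x side 50 mm up along the can, two side lips 18 mm up along it. The can draws out along its own axis, gripped across the stand's y.
- tray: Fixed aluminium tray 170 mm (its x) by 370 mm (its y), origin on the counter under its centre; rim 14 mm high and 4 mm thick; its flat white paper liner is 4 mm above the counter. The three black outlines are printed on the liner in a row along the tray's y, about 108 mm apart, in any order, up to 8 mm off the tray's middle line.
- spot_large_mid (a point): Centre of the larger printed circle (70 mm inside the line), for the can; on the liner's surface, 4 mm above the counter.
- spot_small_mid (a point): Centre of the smaller printed circle (52 mm inside the line), for the jar; on the liner's surface.
- spot_rect_mid (a point): Centre of the printed rectangle, for the egg pack; 128 mm (its x, the long side) by 72 mm (its y) inside the line; on the liner's surface. x is the tray's x.
- egg_flat: Bystander: loose pulp flat with twelve eggs, 150 x 196 mm, 68 mm tall, on the counter beyond the tray; origin under its centre. Not to be disturbed.
- mug: Bystander: loose white mug, 80 mm in diameter, 90 mm tall, handle at its +y; origin under its centre. Not to be disturbed.
- tea: Bystander: loose cardboard box 65 x 120 mm, 55 mm tall; origin under its centre. Not to be disturbed.
Things that resemble listed ones, but are neither listed nor needed, are in the scene too. What is shaped like the part that bears pack_mid but orange or yellow is not meant.

How it is judged:
By the outcome, as a careful person would: the job done as asked, in the order asked, and still so for the second after the job is handed in, with the robot touching nothing.
It also fails if it takes over 69 s, if anything falls off the work surface, if the arm or the gripper's body presses on something with over 40 N, if the wrist force passes 120 N, or if a joint passes its speed limit or range.

ROBOT

A 6-joint arm with a two-finger parallel gripper is mounted at the origin on the work surface. World frame = base frame: x ahead of the robot, y to its left, z up, the work surface at z = 0. Lengths are in m, angles in rad, forces in N, time in s.
With the tool pointing down it reaches from about 0.275 to 0.825 m from the base axis. Payload 4.9 kg.
Tool frame: the origin (TCP) lies at the very end of the fingers, on their centre line; the grasp point (between the pads) lies 19 mm behind it (bot.tcp_to_grasp is the distance from the TCP to the grasp point, in m); x points along the fingers, y is the direction in which the jaws open and shut, and the axes are right-handed (so a half turn about x gives the same grasp; the last joint's range is limited). The gripper opens to 85 mm and grips with 20 to 120 N. Pads are 22 mm wide; open, the fingers measure 114 mm over their backs; the gripper's body (76 mm by 85 mm) begins 54 mm behind the grasp point. The pads swing forward as they close: fully open they stand 13 mm farther back than shut.
Start: joints at [1.1, 0.326, -0.193, 1.052, 0, 1.437], TCP at [0.182, 0.519, 0.231] pointing down, gripper open.
Joint ranges: [-2.65, 2.65], [-0.97, 1.79], [-1.3, 1.35], [-1.93, 2.1], [-1.47, 1.37], [-3.14, 3.14]. Speed limits (rad/s): [2.57, 2.57, 3.14, 3.14, 3.14, 3.14].

INTERFACE

Orientations are given as a rotation vector (axis times angle).
In Python, from bench import readout, camera, bot, spotter gives the robot as it stands.
- The arm moves only by the shell command python3 -m creep 'ROWS'. ROWS is JSON, a list of rows, each an object with "jaw": the finger opening in m, from 0 to 0.0854; "travel": the shift along the world's x, y, z in m, a list of three; "twist": the turn about the world's z in rad. In form: [{"jaw": jaw, "travel": [dx, dy, dz], "twist": twist}, ...]. A call has 1 to 10 rows; each row is the pose to reach, as a shift and turn from the pose commanded when the call began; what a row does not reach only later rows make up. A row lasts 1/8 s, in which the tool goes at most 62.5 mm and 10.7 degrees, less where a joint would pass 70% of its speed; a pose out of reach is approached as far as the arm can. A call with a gripper value outside its range is refused whole. The fingers move at their own pace and stop on an object; the grip force is fixed at half the most. Time passes only in rows, so rows that repeat a pose let the fingers close. It gives the time, the measured TCP pose, the force and the opening at its end, in the units of the state.
- readout.read_state(): the state, without advancing time (a new reading comes with each control period).
- camera(name): name is "side" or "top"; returns a dict with "img" (480x640x3 uint8, red, green, blue), "range_z" (480x640 float32, m along the optical axis (not along the pixel's ray), 0 where there is no reading), "fx", "fy", "cx", "cy" (pixels), "k1" (the pictures are not rectified: a ray, as slopes to the right and down, at radius r is drawn at 1 + k1 r^2 times it, then the intrinsics apply), "R" (3x3) and "t" (3): a world point X has camera coordinates R X + t. Camera axes: x right, y down, z forward; pixel columns grow to the right and rows downward; lengths in m; the calibration is good to about 2 mm. A picture is of the moment at which its call begins.
- bot.hand_in(): hands the job in, once; it reports no verdict.
Trained networks look in the newest picture that a camera, given by its name, has taken for a name from the list of things; names that differ only in an ending like _2 or _b are one class to them, and where a whole thing is asked for, a point or a joint stands for the part that bears it (a point fixed in the world has none). Each returns a list of dicts, best first, with "score" (0 to 1); they miss things now and then, are a little off and sometimes report something else, mostly with a low value. They report only what shows in the picture. A call takes as long as a camera call. They do not tell look-alikes from the thing itself.
- spotter.outline_of(camera, target): "mask" (480x640 bool, what is visible of it) and "rect" ([left, top, right, bottom] in pixels, round what is visible of it).
The state is a dict: "t": time; "joint_pos": joint angles; "joint_velocities": joint speeds; "joint_torque": joint torques, N m; "position": TCP position; "tcp_rot": TCP orientation; "force": force on the tool from outside, world axes, zero at the start; "ft_torque": the same for the moment, N m; "grip_width": finger opening in m.
Only numpy, scipy, OpenCV 4.12 (cv2) and the standard library are available. Lean on these libraries where they do the work, as an engineer would, in place of code of your own. Each camera call takes 0.05 s, during which the arm holds its last target. There are 200 camera calls.

## Working session

There is one attempt and no reset: what is moved stays moved. The work goes in short steps, Python scripts to look and compute and a shell command to move; the robot and the scene stay as the last step left them, time stands still between calls to the robot, and variables do not carry over. Pictures are saved under pics/ and viewed, about 8 in all and at most 12, crops included, and the job is handed in when it is done.

```bash
ls; mkdir -p pics; cat > h.py <<'E'
import numpy as np, cv2
from bench import readout, camera, bot, spotter
def pts(c, mask=None):
    """world points (HxWx3) from the range image"""
    v,u=np.mgrid[0:480,0:640].astype(np.float64)
    K=np.array([[c['fx'],0,c['cx']],[0,c['fy'],c['cy']],[0,0,1]])
    n=cv2.undistortPoints(np.stack([u.ravel(),v.ravel()],1)[:,None],K,np.array([c['k1'],0,0,0.]))[:,0].reshape(480,640,2)
    z=c['range_z'].astype(float)
    P=np.dstack([n[...,0]*z,n[...,1]*z,z])
    W=(P-np.array(c['t']))@np.array(c['R'])
    W[z==0]=np.nan
    return W
def save(n,img,scale=1):
    cv2.imwrite('pics/'+n,cv2.resize(img[...,::-1],None,fx=scale,fy=scale,interpolation=cv2.INTER_CUBIC))
E
python3 - <<'E'
from h import *
for n in ['top','side']:
    c=camera(n); save(n+'0.png',c['img']); W=pts(c); np.save(n+'0.npy',W)
    print(n,np.round(-np.array(c['R']).T@c['t'],3))
    for k in ['can_mid','jar_mid','pack_mid','stand','tray','egg_flat','mug','tea']:
        for d in spotter.outline_of(n,k)[:4]:
            w=W[d['mask']]; w=w[~np.isnan(w[:,0])]
            print(k,round(d['score'],2),[int(x) for x in d['rect']],np.round(np.median(w,0),3) if len(w) else None, np.round(np.percentile(w[:,2],98),3) if len(w) else '')
E
```

```text
pics
top [0.496 0.085 1.544]
can_mid 0.82 [231, 234, 258, 269] [0.536 0.31  0.102] 0.125
jar_mid 0.64 [308, 202, 317, 220] [0.662 0.126 0.051] 0.057
pack_mid 0.78 [321, 148, 345, 189] [0.788 0.072 0.041] 0.066
pack_mid 0.73 [261, 303, 302, 334] [0.343 0.205 0.041] 0.066
pack_mid 0.69 [305, 253, 342, 292] [0.478 0.087 0.041] 0.066
stand 0.78 [231, 234, 263, 277] [0.491 0.291 0.008] 0.057
tray 0.68 [367, 237, 499, 315] [ 0.477 -0.246  0.004] 0.015
egg_flat 0.73 [139, 289, 183, 318] [0.374 0.563 0.037] 0.093
egg_flat 0.61 [371, 149, 444, 204] [ 0.771 -0.157  0.048] 0.07
mug 0.87 [144, 289, 183, 317] [0.375 0.565 0.036] 0.093
tea 0.62 [211, 194, 261, 216] [0.672 0.348 0.054] 0.061
side [ 0.092 -0.422  0.878]
can_mid 0.84 [225, 178, 258, 220] [0.528 0.297 0.09 ] 0.125
jar_mid 0.57 [323, 217, 340, 239] [0.654 0.113 0.046] 0.056
pack_mid 0.96 [361, 193, 406, 236] [0.77  0.056 0.039] 0.065
pack_mid 0.74 [253, 260, 312, 297] [0.466 0.072 0.039] 0.064
pack_mid 0.73 [184, 256, 226, 309] [0.332 0.18  0.041] 0.065
stand 0.96 [211, 200, 271, 242] [0.489 0.288 0.008] 0.056
tray 0.94 [296, 307, 493, 467] [ 0.475 -0.266  0.006] 0.016
tray 0.65 [318, 321, 384, 385] [ 0.516 -0.146  0.006] 0.009
egg_flat 0.57 [399, 227, 502, 318] [ 0.76  -0.178  0.049] 0.07
mug 0.94 [122, 168, 162, 212] [0.374 0.529 0.058] 0.092
tea 0.84 [256, 159, 300, 206] [0.662 0.328 0.053] 0.059
tea 0.16 [295, 310, 495, 468] [ 0.476 -0.264  0.006] 0.016
```

```bash
python3 - <<'E'
from h import *
a=cv2.imread('pics/top0.png')[130:350,120:520]; cv2.imwrite('pics/topc.png',cv2.resize(a,None,fx=2,fy=2,interpolation=cv2.INTER_CUBIC))
b=cv2.imread('pics/side0.png')[140:480,110:520]; cv2.imwrite('pics/sidec.png',cv2.resize(b,None,fx=1.75,fy=1.75,interpolation=cv2.INTER_CUBIC))
E
```

```text
(no output)
```

View pics/topc.png

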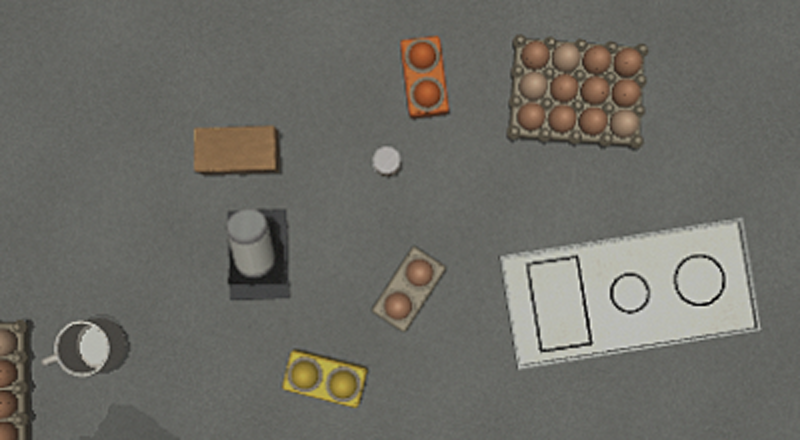

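View pics/sidec.png

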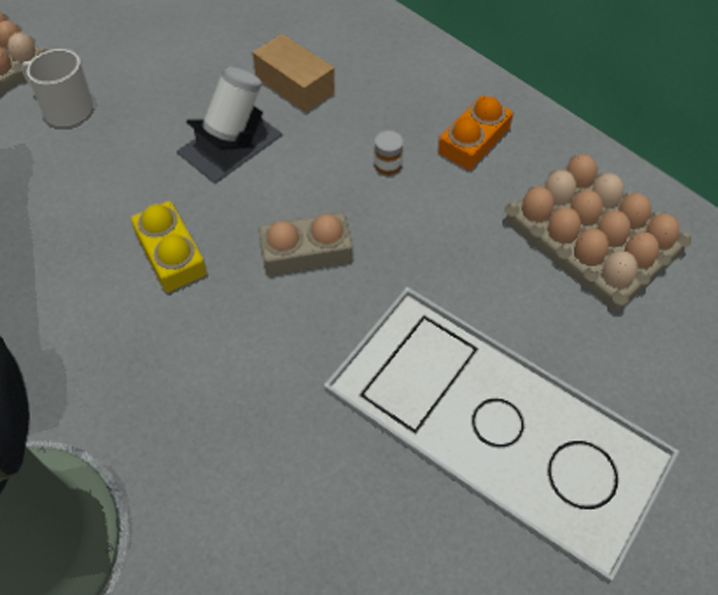

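The top crop shows three egg packs: orange (full-image px ≈332,168), yellow (≈282,318) and grey pulp with brown eggs (≈324,272). The grey one fits the description. The outlines run from left to right as rectangle, small circle, large circle. The can leans in its stand at ≈(245,252) and the jar is at ≈(313,210).

```bash
cat >> h.py <<'E'
def onplane(c,uv,z):
    K=np.array([[c['fx'],0,c['cx']],[0,c['fy'],c['cy']],[0,0,1]])
    n=cv2.undistortPoints(np.asarray(uv,float).reshape(-1,1,2),K,np.array([c['k1'],0,0,0.]))[:,0]
    R=np.array(c['R']); o=-R.T@c['t']; d=np.c_[n,np.ones(len(n))]@R
    return o+d*((z-o[2])/d[:,2])[:,None]
def rect(P):
    (x,y),(w,h),a=cv2.minAreaRect((P[:,:2]*1000).astype(np.float32))
    if w<h: w,h,a=h,w,a+90
    return [round(v,1) for v in (x,y,w,h,(a+90)%180-90)]
E
python3 - <<'E'
from h import *
from scipy.optimize import least_squares
from scipy.spatial.transform import Rotation
s=readout.read_state(); print(s['position'],'jaw dir',Rotation.from_rotvec(s['tcp_rot']).as_matrix()[:,1].round(3), s['force'],s['grip_width'],s['t'])
CP=[]
for n in ['top','side']:
    c=camera(n); W=pts(c); g=cv2.cvtColor(c['img'],cv2.COLOR_RGB2GRAY)
    m=[d['mask'] for d in spotter.outline_of(n,'tray')][0]
    f=cv2.morphologyEx(m.astype(np.uint8),cv2.MORPH_CLOSE,np.ones((15,15)))
    if n=='top':
        v,u=np.nonzero(m); print('tray',rect(onplane(c,np.c_[u,v],0.012)))
    bw=((g<110)&(f>0)).astype(np.uint8)
    k,lab,st,_=cv2.connectedComponentsWithStats(bw)
    for i in range(1,k):
        if st[i,4]<30: continue
        v,u=np.nonzero(lab==i); P=onplane(c,np.c_[u,v],0.004)
        (e,_)=cv2.minEnclosingCircle((P[:,:2]*1000).astype(np.float32)),0
        print(n,'comp',st[i],'mean',(P.mean(0)[:2]*1000).round(1),'rect',rect(P))
    for d in spotter.outline_of(n,'pack_mid'):
        v,u=np.nonzero(d['mask']); col=c['img'][d['mask']].mean(0).round()
        w=W[d['mask']]; w=w[(w[:,2]>.03)]
        print(n,'pack',col, rect(onplane(c,np.c_[u,v],0.038)) if n=='top' else '', 'depth',rect(w))
    M=np.nan_to_num(W)
    q=(np.hypot(M[...,0]-.662,M[...,1]-.125)<.04)&(M[...,2]>.046)
    w=M[q]; print(n,'lid',len(w),(w.mean(0)*1000).round(1),rect(w))
    d=spotter.outline_of(n,'can_mid')
    if d:
        w=W[d[0]['mask']]; w=w[~np.isnan(w[:,0])]; CP.append(w[w[:,2]>.05])
    d=spotter.outline_of(n,'stand')[0]['mask']; w=W[d]; w=w[(w[:,2]<.015)]; print(n,'foot',rect(w))
def res(p,P):
    t=np.radians(35); a=np.array([np.sin(t)*np.cos(p[3]),np.sin(t)*np.sin(p[3]),np.cos(t)])
    q=P-p[:3]; h=q@a; r=np.linalg.norm(q-np.outer(h,a),axis=1)
    d=np.stack([r-.029,np.abs(h)-.046]); return d.max(0)*1000
for P in CP+[np.vstack(CP)]:
    o=least_squares(res,[.525,.3,.085,0],args=(P,),loss='soft_l1',x_scale=[.01,.01,.01,.1]); print('can',o.x.round(4),np.median(abs(o.fun)).round(2),len(P))
E
```

```text
[0.1817431  0.51913114 0.23128879] jaw dir [0.33  0.944 0.   ] [0.38674502 0.34547831 0.66909997] 0.08555690056758149 0.9
tray [371.9, 572.3, 117.2, 87.4, -87.9]
top comp [162 289  20  29 225] mean [382.6 535.4] rect [377.5, 541.3, 85.2, 55.8, 10.8]
top comp [149 292  19  24 248] mean [368.  593.4] rect [369.2, 590.0, 73.0, 52.2, 10.5]
top pack [141. 126.  67.] [343.3, 205.1, 113.7, 64.5, 78.4] depth [341.0, 206.3, 113.0, 59.7, 77.4]
top pack [126. 125. 119.] [538.1, 322.0, 99.7, 54.6, 10.1] depth [537.1, 312.2, 94.7, 50.8, 4.7]
top pack [127. 110.  92.] [476.8, 86.9, 113.3, 59.4, -29.5] depth [476.7, 86.9, 113.7, 59.7, -29.5]
top pack [138.  88.  57.] [789.5, 72.6, 120.8, 62.9, 8.7] depth [792.3, 71.8, 117.0, 59.8, 8.3]
top pack [172. 173. 164.] [476.8, -240.4, 369.5, 175.5, -79.1] depth [0.0, 0.0, 0.0, 0.0, 0.0]
top lid 137 [664.6 124.4  52.7] [664.9, 124.6, 38.3, 36.0, -88.0]
top foot [521.6, 315.8, 135.8, 90.7, 2.3]
side comp [338 307 157  93 339] mean [ 562.5 -242.8] rect [560.3, -232.3, 364.7, 18.0, -77.3]
side comp [299 321  33  39  50] mean [426.6 -72.7] rect [428.1, -72.6, 113.7, 2.6, 10.5]
side comp [316 320  67  68 330] mean [ 457.9 -144.2] rect [460.1, -142.1, 137.0, 79.9, 10.1]
side comp [295 361 164 113 413] mean [ 397.2 -271.9] rect [395.2, -263.0, 370.6, 5.2, -79.7]
side comp [380 368  30  28 142] mean [ 477.3 -248.7] rect [478.7, -249.3, 58.0, 57.8, -43.5]
side comp [423 392  40  39 223] mean [ 499.1 -355.9] rect [500.8, -354.6, 77.1, 76.1, -44.5]
side pack [115. 101.  82.]  depth [474.1, 82.2, 116.5, 62.2, -31.4]
side pack [138.  80.  19.]  depth [793.1, 66.0, 121.3, 59.1, 9.2]
side pack [145. 130.  22.]  depth [340.2, 203.2, 117.2, 61.5, 77.7]
side lid 172 [661.3 119.5  52.8] [662.3, 120.8, 38.6, 37.8, 83.5]
side foot [524.4, 331.6, 149.4, 133.7, 4.1]
can [0.5361 0.3158 0.0728 0.0917] 1.2 584
can [0.5358 0.3127 0.0743 0.0766] 1.02 866
can [0.5358 0.3132 0.0738 0.0775] 1.18 1450
```

```bash
python3 - <<'E'
from h import *
c=camera('top'); g=cv2.cvtColor(c['img'],cv2.COLOR_RGB2GRAY)
sub=g[225:325,360:510]
up=cv2.resize(sub,None,fx=4,fy=4,interpolation=cv2.INTER_CUBIC)
bw=(up<125).astype(np.uint8)
k,lab,st,_=cv2.connectedComponentsWithStats(bw)
for i in range(1,k):
    if st[i,4]<300: continue
    v,u=np.nonzero(lab==i); P=onplane(c,np.c_[(u+.5)/4-.5+360,(v+.5)/4-.5+225],0.004)
    print(st[i],(P.mean(0)[:2]*1000).round(1),rect(P))
print(np.round(np.array(c['R']),3).tolist(),c['fx'])
E
```

```text
[     0      0    600    400 127508] [ 487.5 -246.9] [483.5, -249.6, 457.1, 302.0, -88.7]
[ 516   63   40  216 1330] [ 507.5 -426.9] [509.3, -426.5, 164.1, 9.4, 8.7]
[ 387  129  104  104 2100] [ 499.5 -352.8] [499.6, -352.4, 78.8, 77.7, -88.7]
[  92  130  134  195 3709] [ 457.3 -140.9] [458.9, -140.7, 138.4, 82.8, 10.4]
[ 260  166   80   83 1566] [ 477.9 -246.5] [477.7, -246.8, 60.7, 60.7, 27.9]
[[0.028, -1.0, -0.013], [-0.998, -0.027, -0.057], [0.057, 0.014, -0.998]] 511.4360788160847
```

```bash
python3 -m creep '[{"jaw":0.085,"travel":[0.06,-0.087,0],"twist":-0.1},{"jaw":0.085,"travel":[0.09,-0.13,0],"twist":-0.187},{"jaw":0.085,"travel":[0.294,-0.434,-0.03],"twist":-0.187},{"jaw":0.085,"travel":[0.294,-0.434,-0.03],"twist":-0.187},{"jaw":0.085,"travel":[0.294,-0.434,-0.03],"twist":-0.187},{"jaw":0.085,"travel":[0.294,-0.434,-0.03],"twist":-0.187},{"jaw":0.085,"travel":[0.294,-0.434,-0.1],"twist":-0.187},{"jaw":0.085,"travel":[0.294,-0.434,-0.13],"twist":-0.187},{"jaw":0.085,"travel":[0.294,-0.434,-0.13],"twist":-0.187},{"jaw":0.085,"travel":[0.294,-0.434,-0.13],"twist":-0.187}]'; python3 - <<'E'
from h import *
from scipy.spatial.transform import Rotation
s=readout.read_state(); M=Rotation.from_rotvec(s['tcp_rot']).as_matrix(); print(s['position'],M[:,1].round(3),s['joint_pos'])
E
```

```text
t: 2.7
position: [0.4753, 0.0825, 0.0985]
tcp_rot: [0.413, 1.535, -0.416]
force: [-1.0, 0.1, 0.4]
grip_width: 0.0853
[0.47529757 0.08253404 0.0985183 ] [ 0.504  0.863 -0.003] [ 1.90433820e-02  3.46275276e-01 -5.46077806e-01  6.82792242e-01
 -4.33649843e-04  5.47744409e-01]
```

```bash
python3 -m creep '[{"jaw":0.085,"travel":[0,0.002,-0.05],"twist":0},{"jaw":0.085,"travel":[0,0.002,-0.08],"twist":0},{"jaw":0.085,"travel":[0,0.002,-0.09],"twist":0},{"jaw":0.085,"travel":[0,0.002,-0.09],"twist":0},{"jaw":0.05,"travel":[0,0.002,-0.09],"twist":0},{"jaw":0.05,"travel":[0,0.002,-0.09],"twist":0},{"jaw":0.05,"travel":[0,0.002,-0.09],"twist":0},{"jaw":0.05,"travel":[0,0.002,-0.09],"twist":0}]'
```

```text
t: 3.7
position: [0.4769, 0.0871, 0.0129]
tcp_rot: [0.411, 1.529, -0.41]
force: [-0.9, 0.1, 6.1]
grip_width: 0.0591
```

```bash
python3 - <<'E'
from h import *
c=camera('side'); a=c['img'][200:330,200:380]; save('s1.png',a,4); print(readout.read_state()['position'])
E
```

```text
[0.47683602 0.08708699 0.01291232]
```

View pics/s1.png

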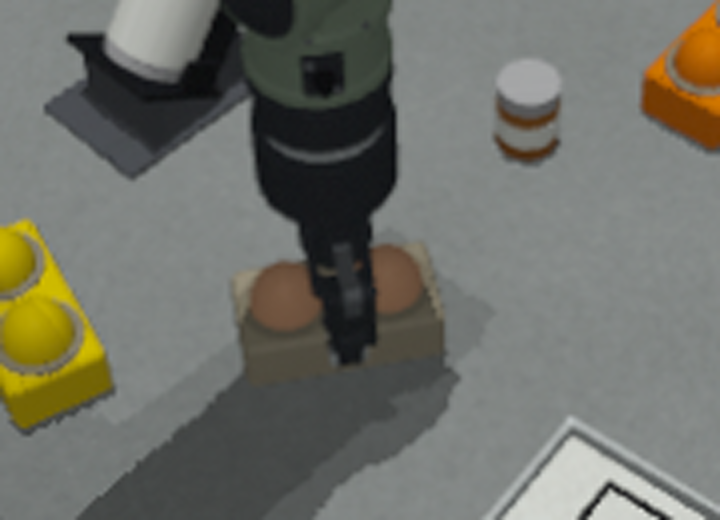

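The side crop shows the fingers across the middle of the grey pack (crop px ≈345,320). The measured width of 59 mm confirms the grip, so I'll lift and carry it.

```bash
python3 -m creep '[{"jaw":0.05,"travel":[0,0,0.01],"twist":0},{"jaw":0.05,"travel":[0,0,0.03],"twist":0},{"jaw":0.05,"travel":[0,0,0.055],"twist":0},{"jaw":0.05,"travel":[-0.003,-0.03,0.06],"twist":0.1},{"jaw":0.05,"travel":[-0.006,-0.07,0.06],"twist":0.22},{"jaw":0.05,"travel":[-0.009,-0.11,0.06],"twist":0.34},{"jaw":0.05,"travel":[-0.012,-0.15,0.06],"twist":0.46},{"jaw":0.05,"travel":[-0.015,-0.19,0.06],"twist":0.58},{"jaw":0.05,"travel":[-0.018,-0.22,0.06],"twist":0.68},{"jaw":0.05,"travel":[-0.018,-0.228,0.06],"twist":0.7}]'; python3 -m creep '[{"jaw":0.05,"travel":[0,0,0],"twist":0},{"jaw":0.05,"travel":[0,0,0],"twist":0}]'; python3 - <<'E'
from h import *
from scipy.spatial.transform import Rotation
s=readout.read_state(); M=Rotation.from_rotvec(s['tcp_rot']).as_matrix(); print(s['position'],np.degrees(np.arctan2(*M[[1,0],1])),M.round(3).tolist(),s['joint_pos'].round(2) if hasattr(s['joint_pos'],'round') else s['joint_pos'])
c=camera('top'); W=pts(c); m=np.nan_to_num(W)
q=(np.hypot(m[...,0]-.4585,m[...,1]+.14)<.09)&(m[...,2]>.06)&(m[...,2]<.125); print(q.sum(),rect(m[q]))
c=camera('side'); save('s2.png',c['img'][270:430,260:440],4)
E
```

```text
t: 5.0
position: [0.458, -0.1425, 0.0721]
tcp_rot: [-0.137, 1.565, 0.136]
force: [0.0, 1.4, -1.1]
grip_width: 0.0586
t: 5.25
position: [0.4576, -0.1398, 0.0714]
tcp_rot: [-0.138, 1.567, 0.139]
force: [0.8, -0.3, -1.3]
grip_width: 0.0586
[ 0.4576284  -0.13976127  0.07136189] 100.13619392712876 [[-0.0, -0.176, 0.984], [0.001, 0.984, 0.176], [-1.0, 0.001, -0.0]] [-0.45  0.38 -0.59  0.61  0.   -0.63]
350 [459.2, -127.5, 124.4, 61.3, -3.8]
```

View pics/s2.png

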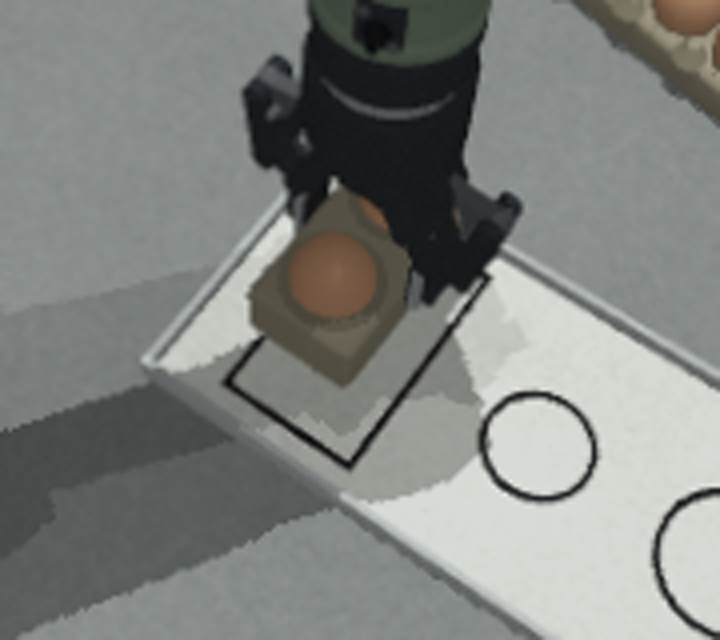

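The pack hangs level and lines up with the rectangle (crop px ≈330,280). I'll lower it and release it gently.

```bash
python3 -m creep '[{"jaw":0.05,"travel":[0.001,-0.001,-0.03],"twist":0},{"jaw":0.05,"travel":[0.001,-0.001,-0.046],"twist":0},{"jaw":0.05,"travel":[0.001,-0.001,-0.051],"twist":0},{"jaw":0.05,"travel":[0.001,-0.001,-0.053],"twist":0},{"jaw":0.05,"travel":[0.001,-0.001,-0.054],"twist":0},{"jaw":0.05,"travel":[0.001,-0.001,-0.054],"twist":0}]'
```

```text
t: 6.1
position: [0.4591, -0.142, 0.0177]
tcp_rot: [-0.139, 1.566, 0.138]
force: [-0.2, 0.1, -1.7]
grip_width: 0.0586
```

```bash
python3 -m creep '[{"jaw":0.05,"travel":[0,0.001,-0.001],"twist":0},{"jaw":0.05,"travel":[0,0.001,-0.002],"twist":0},{"jaw":0.05,"travel":[0,0.001,-0.002],"twist":0}]'
```

```text
t: 6.48
position: [0.4592, -0.1414, 0.0169]
tcp_rot: [-0.139, 1.565, 0.137]
force: [-3.6, 0.2, 14.2]
grip_width: 0.0588
```

```bash
python3 -m creep '[{"jaw":0.07,"travel":[0,0.001,-0.001],"twist":0},{"jaw":0.085,"travel":[0,0.001,0],"twist":0},{"jaw":0.085,"travel":[0,0.001,0.0],"twist":0},{"jaw":0.085,"travel":[0,0.001,0.03],"twist":0},{"jaw":0.085,"travel":[0,0.001,0.08],"twist":0},{"jaw":0.085,"travel":[0.03,0.05,0.11],"twist":0},{"jaw":0.085,"travel":[0.206,0.268,0.11],"twist":0},{"jaw":0.085,"travel":[0.206,0.268,0.11],"twist":0},{"jaw":0.085,"travel":[0.206,0.268,0.11],"twist":0},{"jaw":0.085,"travel":[0.206,0.268,0.11],"twist":0}]'; python3 -m creep '[{"jaw":0.085,"travel":[0,0,0],"twist":0},{"jaw":0.085,"travel":[0,0,0],"twist":0},{"jaw":0.085,"travel":[0,0,0],"twist":0}]'
```

```text
t: 7.72
position: [0.6456, 0.1038, 0.125]
tcp_rot: [-0.139, 1.566, 0.138]
force: [0.7, -0.6, -0.0]
grip_width: 0.0851
t: 8.1
position: [0.6436, 0.1008, 0.125]
tcp_rot: [-0.137, 1.568, 0.137]
force: [0.1, 0.5, 0.6]
grip_width: 0.0847
```

```bash
python3 -m creep '[{"jaw":0.085,"travel":[0.021,0.024,-0.02],"twist":0},{"jaw":0.085,"travel":[0.021,0.024,-0.05],"twist":0},{"jaw":0.085,"travel":[0.021,0.024,-0.09],"twist":0},{"jaw":0.085,"travel":[0.021,0.024,-0.112],"twist":0},{"jaw":0.085,"travel":[0.021,0.024,-0.114],"twist":0},{"jaw":0.03,"travel":[0.021,0.024,-0.114],"twist":0},{"jaw":0.03,"travel":[0.021,0.024,-0.114],"twist":0},{"jaw":0.03,"travel":[0.021,0.024,-0.114],"twist":0},{"jaw":0.03,"travel":[0.021,0.024,-0.114],"twist":0},{"jaw":0.03,"travel":[0.021,0.024,-0.114],"twist":0}]'
```

```text
t: 9.35
position: [0.6669, 0.126, 0.013]
tcp_rot: [-0.139, 1.563, 0.138]
force: [-0.6, -1.0, 6.9]
grip_width: 0.0379
```

```bash
python3 -m creep '[{"jaw":0.03,"travel":[0,0,0.02],"twist":0},{"jaw":0.03,"travel":[0,0,0.06],"twist":0},{"jaw":0.03,"travel":[0,-0.02,0.1],"twist":0},{"jaw":0.03,"travel":[-0.02,-0.06,0.1],"twist":0},{"jaw":0.03,"travel":[-0.05,-0.11,0.1],"twist":0},{"jaw":0.03,"travel":[-0.075,-0.16,0.1],"twist":0},{"jaw":0.03,"travel":[-0.1,-0.21,0.1],"twist":0},{"jaw":0.03,"travel":[-0.125,-0.26,0.1],"twist":0},{"jaw":0.03,"travel":[-0.15,-0.31,0.1],"twist":0},{"jaw":0.03,"travel":[-0.175,-0.35,0.1],"twist":0}]'; python3 -m creep '[{"jaw":0.03,"travel":[-0.012,-0.022,0],"twist":0},{"jaw":0.03,"travel":[-0.012,-0.022,-0.02],"twist":0},{"jaw":0.03,"travel":[-0.012,-0.022,-0.04],"twist":0},{"jaw":0.03,"travel":[-0.012,-0.022,-0.04],"twist":0}]'; python3 - <<'E'
from h import *
c=camera('side'); save('s3.png',c['img'][290:450,290:470],4); print(readout.read_state()['position'])
for n in ['side','top']:
    if n=='top': c=camera(n)
    W=pts(c)
    for d in spotter.outline_of(n,'pack_mid'):
        w=W[d['mask']]; w=w[(w[:,2]>.03)]; print(n,d['score'],rect(w))
    for d in spotter.outline_of(n,'jar_mid'):
        w=W[d['mask']];print(n,'jar',d['score'],np.nanmean(w,0),d['rect'])
E
```

```text
t: 10.6
position: [0.4899, -0.2258, 0.1124]
tcp_rot: [-0.139, 1.565, 0.137]
force: [0.1, -0.4, -1.6]
grip_width: 0.0376
t: 11.1
position: [0.4775, -0.2453, 0.0708]
tcp_rot: [-0.137, 1.568, 0.14]
force: [0.1, 0.7, -1.1]
grip_width: 0.0375
[ 0.47829912 -0.24566116  0.07158529]
side 0.95 [339.9, 202.8, 117.8, 61.3, 77.8]
side 0.94 [585.6, -51.0, 516.1, 80.8, 31.3]
side 0.64 [460.6, -152.9, 118.1, 82.5, 9.4]
side jar 0.95 [ 0.46524093 -0.24897127  0.09946672] [385.6, 349.4, 410.9, 377.2]
side jar 0.64 [ 0.76010128 -0.2399762   0.04762795] [443.3, 249.0, 504.1, 317.2]
top 0.91 [340.9, 206.2, 113.2, 59.9, 77.1]
top 0.83 [791.8, 71.8, 116.7, 59.8, 8.4]
top 0.69 [460.2, -139.5, 116.4, 61.3, 9.4]
```

View pics/s3.png

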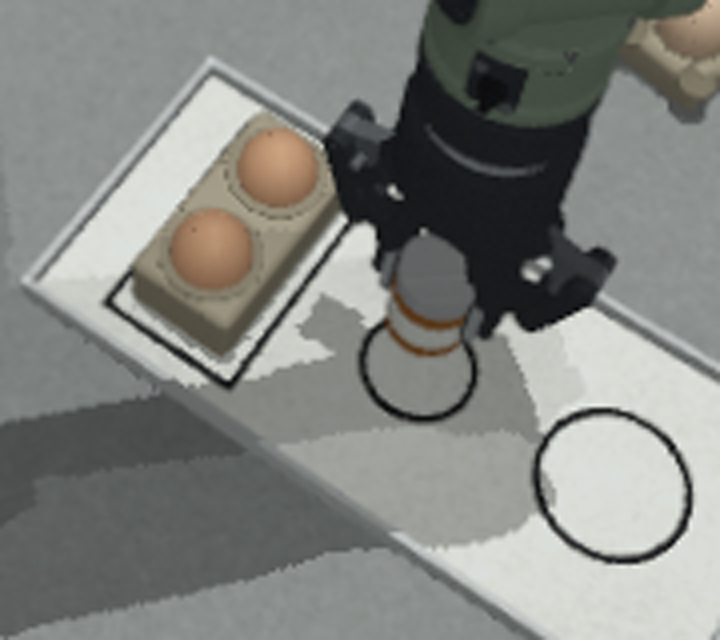

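The pack sits inside its rectangle. The jar is upright over the small circle (crop px ≈430,300 above a circle at ≈418,368). I'll fit its cylinder before lowering.

```bash
cat >> h.py <<'E'
from scipy.optimize import least_squares
def cylfit(P,x0,r,hh):
    def res(p):
        q=P-p; d=np.stack([np.hypot(q[:,0],q[:,1])-r,abs(q[:,2])-hh]); return d.max(0)*1000
    o=least_squares(res,x0,loss='soft_l1',x_scale=.01); return o.x.round(4),np.median(abs(o.fun)).round(2),len(P)
E
python3 - <<'E'
from h import *
for n in ['side','top']:
    c=camera(n); W=pts(c)
    d=spotter.outline_of(n,'jar_mid')
    if n=='side':
        w=W[cv2.erode(d[0]['mask'].astype(np.uint8),np.ones((3,3)))>0]; w=w[~np.isnan(w[:,0])]; print(d[0]['rect'],w.min(0),w.max(0)); print(cylfit(w,[.478,-.246,.09],.0195,.026))
E
```

```text
[386.7, 350.5, 413.6, 375.4] [ 0.45448505 -0.26733663  0.06726002] [ 0.48423704 -0.22979539  0.1167785 ]
(array([ 0.4754, -0.2479,  0.087 ]), np.float64(0.65), 414)
```

```bash
python3 -m creep '[{"jaw":0.03,"travel":[0.0025,-0.001,-0.03],"twist":0},{"jaw":0.03,"travel":[0.0025,-0.001,-0.047],"twist":0},{"jaw":0.03,"travel":[0.0025,-0.001,-0.052],"twist":0},{"jaw":0.03,"travel":[0.0025,-0.001,-0.054],"twist":0},{"jaw":0.03,"travel":[0.0025,-0.001,-0.0555],"twist":0},{"jaw":0.03,"travel":[0.0025,-0.001,-0.0555],"twist":0}]'
```

```text
t: 12.35
position: [0.4813, -0.2472, 0.017]
tcp_rot: [-0.139, 1.566, 0.138]
force: [-1.9, 1.6, 4.1]
grip_width: 0.0374
```

```bash
python3 -m creep '[{"jaw":0.06,"travel":[0,0,0],"twist":0},{"jaw":0.07,"travel":[0,0,0.002],"twist":0},{"jaw":0.07,"travel":[0,0,0.03],"twist":0},{"jaw":0.07,"travel":[0,0,0.08],"twist":0},{"jaw":0.085,"travel":[0,0,0.14],"twist":0},{"jaw":0.085,"travel":[0.01,0.06,0.16],"twist":-0.1},{"jaw":0.085,"travel":[0.066,0.561,0.16],"twist":-0.1},{"jaw":0.085,"travel":[0.066,0.561,0.16],"twist":-0.1},{"jaw":0.085,"travel":[0.066,0.561,0.16],"twist":-0.1},{"jaw":0.085,"travel":[0.066,0.561,0.16],"twist":-0.1}]'; python3 -m creep '[{"jaw":0.085,"travel":[0,0.06,0],"twist":0},{"jaw":0.085,"travel":[0,0.12,0],"twist":0},{"jaw":0.085,"travel":[0.01,0.18,0],"twist":0},{"jaw":0.085,"travel":[0.01,0.2,0],"twist":0},{"jaw":0.085,"travel":[0.01,0.2,0],"twist":0}]'; python3 - <<'E'
from h import *
s=readout.read_state(); print(s['position'],s['joint_pos'])
c=camera('side');W=pts(c)
d=spotter.outline_of('side','jar_mid')[0]
w=W[cv2.erode(d['mask'].astype(np.uint8),np.ones((3,3)))>0]; w=w[~np.isnan(w[:,0])]; print(d['rect'],cylfit(w,[.478,-.246,.03],.0195,.026))
E
```

```text
t: 13.6
position: [0.5189, 0.062, 0.176]
tcp_rot: [-0.06, 1.569, 0.06]
force: [0.8, 0.3, -0.7]
grip_width: 0.0852
t: 14.22
position: [0.5283, 0.261, 0.1753]
tcp_rot: [-0.062, 1.57, 0.061]
force: [-0.5, 0.3, 0.1]
grip_width: 0.0849
[0.52825265 0.26099173 0.17525235] [ 3.33839770e-01  4.39208798e-01 -1.71546889e-01  9.60372103e-01
 -3.67520439e-04  2.55335982e-01]
[385.3, 360.0, 410.1, 385.7] (array([ 0.478 , -0.2484,  0.0316]), np.float64(0.73), 447)
```

The jar stands on its spot within about 1 mm. Next is the can.

```bash
python3 -m creep '[{"jaw":0.085,"travel":[0.0187,0.053,0],"twist":0},{"jaw":0.085,"travel":[0.0187,0.053,0],"twist":0},{"jaw":0.085,"travel":[0.0187,0.053,-0.03],"twist":0},{"jaw":0.085,"travel":[0.0187,0.053,-0.07],"twist":0},{"jaw":0.085,"travel":[0.0187,0.053,-0.1],"twist":0},{"jaw":0.085,"travel":[0.0187,0.053,-0.108],"twist":0},{"jaw":0.085,"travel":[0.0187,0.053,-0.108],"twist":0}]'; python3 - <<'E'
from h import *
c=camera('side'); save('s4.png',c['img'][140:260,180:330],5)
E
```

```text
t: 15.2
position: [0.5475, 0.3119, 0.0678]
tcp_rot: [-0.059, 1.57, 0.058]
force: [0.3, -0.3, -0.2]
grip_width: 0.0848
```

View pics/s4.png

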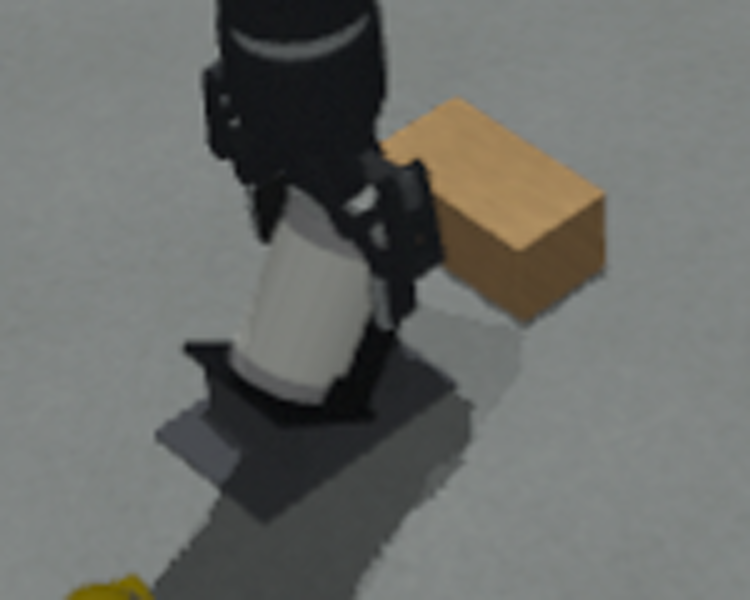

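The jaws straddle the upper part of the can (crop px ≈310,240) without touching it. Closing.

```bash
python3 -m creep '[{"jaw":0.045,"travel":[0,0.001,0],"twist":0},{"jaw":0.045,"travel":[0,0.001,0],"twist":0},{"jaw":0.045,"travel":[0,0.001,0],"twist":0},{"jaw":0.045,"travel":[0,0.001,0],"twist":0},{"jaw":0.045,"travel":[0,0.001,0],"twist":0}]'
```

```text
t: 15.88
position: [0.5483, 0.3147, 0.0692]
tcp_rot: [-0.059, 1.567, 0.061]
force: [-0.7, -0.3, 6.2]
grip_width: 0.0569
```

```bash
python3 -m creep '[{"jaw":0.045,"travel":[-0.002,0,0.0005],"twist":0},{"jaw":0.045,"travel":[-0.005,0,0.001],"twist":0},{"jaw":0.045,"travel":[-0.0075,-0.0006,0.0012],"twist":0}]';python3 -m creep '[{"jaw":0.045,"travel":[-0.003,-0.0003,0.0003],"twist":0},{"jaw":0.045,"travel":[-0.0075,-0.0006,0.0004],"twist":0},{"jaw":0.045,"travel":[-0.0075,-0.0006,0.0004],"twist":0}]'
```

```text
t: 16.25
position: [0.5459, 0.3147, 0.0714]
tcp_rot: [-0.058, 1.558, 0.061]
force: [12.4, 1.7, 1.8]
grip_width: 0.0569
t: 16.62
position: [0.5425, 0.3148, 0.074]
tcp_rot: [-0.056, 1.55, 0.061]
force: [15.5, -0.2, 5.9]
grip_width: 0.057
```

```bash
python3 -m creep '[{"jaw":0.045,"travel":[0,0,-0.003],"twist":0},{"jaw":0.045,"travel":[-0.002,0,-0.005],"twist":0},{"jaw":0.045,"travel":[-0.004,0,-0.005],"twist":0}]';python3 -m creep '[{"jaw":0.045,"travel":[-0.002,0,-0.002],"twist":0},{"jaw":0.045,"travel":[-0.004,-0.0003,-0.003],"twist":0},{"jaw":0.045,"travel":[-0.006,-0.0005,-0.003],"twist":0}]'
```

```text
t: 17.0
position: [0.5433, 0.315, 0.073]
tcp_rot: [-0.055, 1.54, 0.06]
force: [21.3, -3.2, 20.7]
grip_width: 0.0567
t: 17.38
position: [0.5431, 0.3152, 0.0732]
tcp_rot: [-0.053, 1.528, 0.06]
force: [28.6, -3.5, 28.4]
grip_width: 0.057
```

```bash
python3 -c "
from h import *
s=readout.read_state(); print(s['ft_torque'],s['force'])"; python3 -m creep '[{"jaw":0.0555,"travel":[0,0,0],"twist":0},{"jaw":0.0555,"travel":[0,0,0],"twist":0}]';python3 -m creep '[{"jaw":0.0565,"travel":[0,0,0],"twist":0},{"jaw":0.0565,"travel":[0,0,0],"twist":0}]'
```

```text
[-1.00777848 -5.41771857  0.20169518] [28.63271047 -3.52656437 28.4402818 ]
t: 17.62
position: [0.5432, 0.3152, 0.0731]
tcp_rot: [-0.053, 1.529, 0.06]
force: [27.5, -3.7, 28.3]
grip_width: 0.0572
t: 17.88
position: [0.5432, 0.3152, 0.0731]
tcp_rot: [-0.053, 1.529, 0.06]
force: [27.7, -4.0, 28.3]
grip_width: 0.0569
```

The pads hold against pivoting (about 40 N and still no slip). I'll ease back into the pocket and regrip near the rim, where the contact line is shorter and the lever longer.

```bash
python3 -m creep '[{"jaw":0.0565,"travel":[0.008,0,0.003],"twist":0},{"jaw":0.0565,"travel":[0.016,0.001,0.006],"twist":0},{"jaw":0.0565,"travel":[0.025,0.001,0.0064],"twist":0},{"jaw":0.0565,"travel":[0.025,0.001,0.0064],"twist":0}]';python3 -m creep '[{"jaw":0.065,"travel":[0,0,0],"twist":0},{"jaw":0.085,"travel":[0,0,0],"twist":0},{"jaw":0.085,"travel":[0.005,0,0.01],"twist":0},{"jaw":0.085,"travel":[0.01,0,0.025],"twist":0},{"jaw":0.085,"travel":[0.01,0,0.025],"twist":0}]'; python3 - <<'E'
from h import *
c=camera('side'); W=pts(c); d=spotter.outline_of('side','can_mid')[0]
w=W[cv2.erode(d['mask'].astype(np.uint8),np.ones((3,3)))>0]; w=w[~np.isnan(w[:,0])]
def res(p,P=w):
    t=p[4]; a=np.array([np.sin(t)*np.cos(p[3]),np.sin(t)*np.sin(p[3]),np.cos(t)])
    q=P-p[:3]; h=q@a; r=np.linalg.norm(q-np.outer(h,a),axis=1)
    return np.stack([r-.029,np.abs(h)-.046]).max(0)*1000
o=least_squares(res,[.535,.31,.075,.08,.6],loss='soft_l1',x_scale=[.01,.01,.01,.1,.1]); print(o.x.round(4),np.degrees(o.x[4]),np.median(abs(o.fun)),d['rect'])
E
```

```text
t: 18.38
position: [0.5486, 0.3141, 0.069]
tcp_rot: [-0.059, 1.568, 0.061]
force: [-1.3, 0.1, 11.2]
grip_width: 0.057
t: 19.0
position: [0.5594, 0.3139, 0.0946]
tcp_rot: [-0.059, 1.566, 0.061]
force: [-0.3, 0.5, 0.0]
grip_width: 0.0849
[0.5359 0.3115 0.0744 0.0725 0.6068] 34.76504155410116 1.09592384557166 [226.7, 178.5, 257.4, 220.6]
```

```bash
python3 -m creep '[{"jaw":0.05,"travel":[-0.001,0,-0.001],"twist":0},{"jaw":0.05,"travel":[-0.001,0,-0.001],"twist":0},{"jaw":0.05,"travel":[-0.001,0,-0.001],"twist":0},{"jaw":0.05,"travel":[-0.001,0,-0.001],"twist":0}]';python3 -m creep '[{"jaw":0.05,"travel":[-0.004,0,0.0],"twist":0},{"jaw":0.05,"travel":[-0.008,-0.0005,0.0],"twist":0},{"jaw":0.05,"travel":[-0.012,-0.001,0.0],"twist":0},{"jaw":0.05,"travel":[-0.012,-0.001,0.0],"twist":0}]'
```

```text
t: 19.6
position: [0.556, 0.3134, 0.0915]
tcp_rot: [-0.06, 1.57, 0.06]
force: [-2.4, 0.1, 3.2]
grip_width: 0.0557
t: 20.1
position: [0.5521, 0.3132, 0.0951]
tcp_rot: [-0.058, 1.554, 0.06]
force: [13.3, -0.3, 5.2]
grip_width: 0.056
```

```bash
python3 -m creep '[{"jaw":0.05,"travel":[-0.002,0,-0.002],"twist":0},{"jaw":0.05,"travel":[-0.004,0,-0.004],"twist":0},{"jaw":0.05,"travel":[-0.006,0,-0.004],"twist":0}]';python3 -m creep '[{"jaw":0.05,"travel":[-0.003,0,0],"twist":0},{"jaw":0.05,"travel":[-0.006,-0.0005,0],"twist":0},{"jaw":0.05,"travel":[-0.009,-0.0005,0],"twist":0}]'
```

```text
t: 20.48
position: [0.5525, 0.3134, 0.0945]
tcp_rot: [-0.057, 1.541, 0.059]
force: [21.6, -2.7, 15.9]
grip_width: 0.0558
t: 20.85
position: [0.5492, 0.3136, 0.0976]
tcp_rot: [-0.055, 1.53, 0.058]
force: [29.0, -0.3, 20.9]
grip_width: 0.0557
```

```bash
cat >> h.py <<'E'
def canfit(n='side',g=(.535,.31,.075,.08,.6),pic=None):
    c=camera(n); W=pts(c); d=spotter.outline_of(n,'can_mid')[0]
    if pic: u=int(sum(d['rect'][::2])/2); v=int(sum(d['rect'][1::2])/2); save(pic,c['img'][v-60:v+60,u-75:u+75],5)
    w=W[cv2.erode(d['mask'].astype(np.uint8),np.ones((3,3)))>0]; w=w[~np.isnan(w[:,0])]
    def res(p,P=w):
        t=p[4]; a=np.array([np.sin(t)*np.cos(p[3]),np.sin(t)*np.sin(p[3]),np.cos(t)])
        q=P-p[:3]; h=q@a; r=np.linalg.norm(q-np.outer(h,a),axis=1)
        return np.stack([r-.029,np.abs(h)-.046]).max(0)*1000
    o=least_squares(res,g,loss='soft_l1',x_scale=[.01,.01,.01,.1,.1]); print('can',o.x[:3].round(4),'yaw,tilt',np.degrees(o.x[3:]).round(1),'res',np.median(abs(o.fun)).round(2),d['score'],d['rect'])
E
python3 -c "
from h import *
canfit(pic='s5.png'); s=readout.read_state(); print(s['ft_torque'],s['force'],s['joint_torque'])"
```

```text
can [0.5331 0.311  0.0788] yaw,tilt [ 4.1 29.5] res 1.13 0.64 [227.6, 181.1, 252.4, 221.4]
[-0.8560213  -6.1942643   0.21710328] [27.58691304 -2.43144487 19.9254551 ] [ 10.07552326 -36.32997751   1.04353242  10.18727392   4.40336823
   0.26218009]
```

View pics/s5.png

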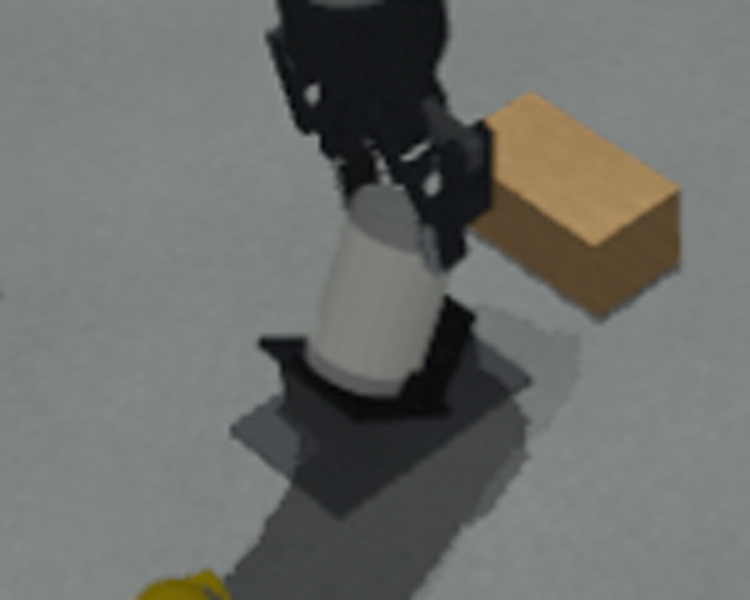

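The can is still in the pocket and the fit gives 29.5°, so it is starting to pivot. I'll push on.

```bash
python3 -m creep '[{"jaw":0.05,"travel":[-0.003,0,-0.002],"twist":0},{"jaw":0.05,"travel":[-0.006,-0.0005,-0.004],"twist":0},{"jaw":0.05,"travel":[-0.008,-0.0005,-0.004],"twist":0}]';python3 -m creep '[{"jaw":0.05,"travel":[-0.003,0,-0.001],"twist":0},{"jaw":0.05,"travel":[-0.006,-0.0005,-0.002],"twist":0},{"jaw":0.05,"travel":[-0.009,-0.0005,-0.002],"twist":0}]'
```

```text
t: 21.32
position: [0.5485, 0.3141, 0.098]
tcp_rot: [-0.052, 1.515, 0.058]
force: [31.9, -0.7, 26.6]
grip_width: 0.0557
t: 21.7
position: [0.5451, 0.3156, 0.0996]
tcp_rot: [-0.049, 1.504, 0.061]
force: [44.1, -3.1, 41.7]
grip_width: 0.0555
```

```bash
python3 -c "
from h import *
canfit(); s=readout.read_state(); print(s['position'],s['ft_torque'],s['force'],s['t'])"
```

```text
can [0.5318 0.3121 0.0806] yaw,tilt [ 4.8 27.2] res 1.06 0.75 [224.4, 179.1, 255.2, 219.0]
[0.54484303 0.31561437 0.09982011] [-0.92911478 -9.30241572  0.04250519] [42.04128985 -2.88188129 39.3224184 ] 21.8
```

The fit shows the can pivoting about its front bottom edge, so this push gives almost no torque about the grip. I'll draw the can out along its axis instead. Then I'll turn it to lean toward −x and lever it upright against the front edge of the fixed stand.

```bash
python3 -m creep '[{"jaw":0.05,"travel":[0.015,0.001,0.008],"twist":0},{"jaw":0.05,"travel":[0.03,0.002,0.015],"twist":0},{"jaw":0.05,"travel":[0.04,0.003,0.03],"twist":0},{"jaw":0.05,"travel":[0.053,0.004,0.05],"twist":0},{"jaw":0.05,"travel":[0.07,0.005,0.075],"twist":0},{"jaw":0.05,"travel":[0.082,0.006,0.095],"twist":0},{"jaw":0.05,"travel":[0.082,0.006,0.14],"twist":0},{"jaw":0.05,"travel":[0.082,0.006,0.16],"twist":0},{"jaw":0.05,"travel":[0.082,0.006,0.16],"twist":0}]'; python3 -c "
from h import *
canfit(g=(.58,.31,.18,.08,.6)); s=readout.read_state(); print(s['position'],s['joint_pos'])"
```

```text
t: 22.92
position: [0.5947, 0.317, 0.2421]
tcp_rot: [-0.059, 1.568, 0.06]
force: [0.9, -0.1, -3.4]
grip_width: 0.056
can [0.5806 0.3138 0.2232] yaw,tilt [ 7.4 29.7] res 1.03 0.64 [233.9, 122.4, 263.4, 166.6]
[0.593372   0.31648092 0.23951439] [ 3.80344108e-01  5.59665366e-01  1.93811000e-01  1.20780341e+00
 -6.32462767e-05  3.04175199e-01]
```

```bash
python3 -m creep '[{"jaw":0.05,"travel":[-0.02,0,0],"twist":0.18},{"jaw":0.05,"travel":[-0.04,0,0],"twist":0.36},{"jaw":0.05,"travel":[-0.06,0,0],"twist":0.54},{"jaw":0.05,"travel":[-0.08,0,0],"twist":0.72},{"jaw":0.05,"travel":[-0.1,0,0],"twist":0.9},{"jaw":0.05,"travel":[-0.12,0,0],"twist":1.08},{"jaw":0.05,"travel":[-0.14,0,0],"twist":1.26},{"jaw":0.05,"travel":[-0.16,0,0],"twist":1.44},{"jaw":0.05,"travel":[-0.18,-0.005,0],"twist":1.62},{"jaw":0.05,"travel":[-0.18,-0.005,0],"twist":1.8}]';python3 -m creep '[{"jaw":0.05,"travel":[0,0,0],"twist":0.18},{"jaw":0.05,"travel":[0,0,0],"twist":0.36},{"jaw":0.05,"travel":[0,0,0],"twist":0.54},{"jaw":0.05,"travel":[0,0,-0.01],"twist":0.72},{"jaw":0.05,"travel":[0,0,-0.03],"twist":0.9},{"jaw":0.05,"travel":[0,0,-0.06],"twist":1.08},{"jaw":0.05,"travel":[0,0,-0.09],"twist":1.26},{"jaw":0.05,"travel":[0,0,-0.12],"twist":1.3},{"jaw":0.05,"travel":[0,0,-0.12],"twist":1.3}]'; python3 -c "
from h import *
from scipy.spatial.transform import Rotation
canfit(g=(.43,.31,.1,3.2,.5),pic='s6.png'); s=readout.read_state(); M=Rotation.from_rotvec(s['tcp_rot']).as_matrix(); print(s['position'],np.degrees(np.arctan2(*M[[1,0],1])),s['joint_pos'][5])"
```

```text
t: 24.28
position: [0.4114, 0.3109, 0.2394]
tcp_rot: [-1.434, 1.049, 1.438]
force: [0.9, 0.8, -2.5]
grip_width: 0.0554
t: 25.4
position: [0.4109, 0.31, 0.1179]
tcp_rot: [2.194, 0.033, -2.211]
force: [-0.7, -0.5, -3.3]
grip_width: 0.0556
can [0.4268 0.3097 0.0996] yaw,tilt [184.7  28.5] res 0.8 0.63 [186.1, 200.6, 224.9, 231.7]
[0.413623   0.3115165  0.12102105] -88.05348645181557 -2.6726897726434644
```

View pics/s6.png

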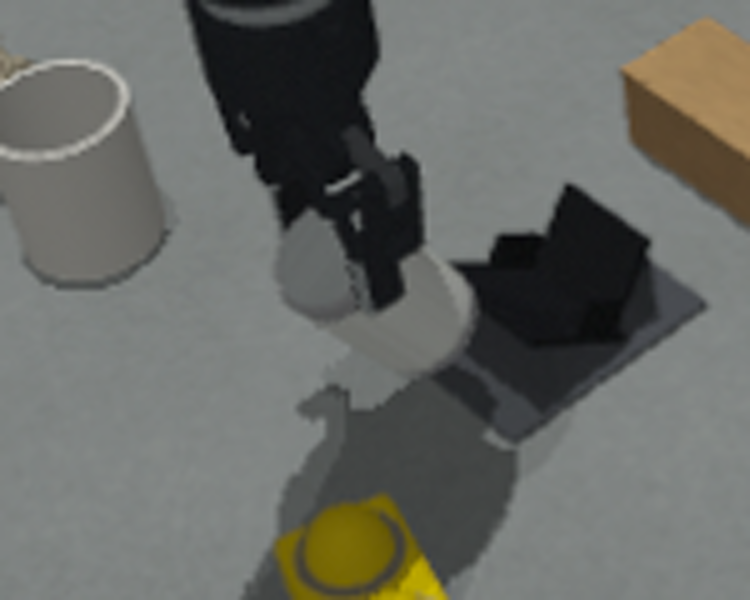

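The can hangs leaning toward −x. The empty pocket's floor plate has its raised front edge at crop px ≈(455,262) to (540,345). I'll measure that edge.

```bash
python3 -c "
from h import *
c=camera('side'); W=np.nan_to_num(pts(c)).reshape(-1,3)
y0=.309
for x in np.arange(.455,.53,.005):
    q=W[(abs(W[:,0]-x)<.0025)&(abs(W[:,1]-.305)<.02)&(W[:,2]<.08)]
    print(round(x,3),len(q),np.percentile(q[:,2],[5,50,95]).round(3) if len(q) else '')
"
```

```text
0.455 39 [-0.     0.005  0.066]
0.46 27 [0.003 0.006 0.077]
0.465 27 [0.003 0.006 0.075]
0.47 23 [0.004 0.006 0.077]
0.475 30 [0.003 0.006 0.067]
0.48 36 [0.004 0.008 0.057]
0.485 92 [0.005 0.022 0.054]
0.49 16 [0.006 0.05  0.052]
0.495 12 [0.044 0.046 0.049]
0.5 14 [0.04  0.043 0.045]
0.505 18 [0.005 0.039 0.042]
0.51 19 [0.005 0.036 0.038]
0.515 19 [0.006 0.032 0.034]
0.52 19 [0.005 0.028 0.03 ]
0.525 11 [0.006 0.024 0.027]
0.53 6 [0.021 0.022 0.023]
```

```bash
python3 -m creep '[{"jaw":0.05,"travel":[0,0,-0.015],"twist":0.03},{"jaw":0.05,"travel":[0,0,-0.03],"twist":0.03},{"jaw":0.05,"travel":[0.006,0,-0.03],"twist":0.03},{"jaw":0.05,"travel":[0.012,0,-0.03],"twist":0.03},{"jaw":0.05,"travel":[0.018,0,-0.03],"twist":0.03},{"jaw":0.05,"travel":[0.024,0,-0.029],"twist":0.03}]'; python3 -m creep '[{"jaw":0.05,"travel":[0.005,0,0.002],"twist":0},{"jaw":0.05,"travel":[0.01,0,0.004],"twist":0},{"jaw":0.05,"travel":[0.01,0,0.004],"twist":0}]'; python3 -c "
from h import *
canfit(g=(.44,.31,.07,3.2,.5))"
```

```text
t: 26.3
position: [0.4275, 0.3096, 0.0902]
tcp_rot: [2.165, 0.07, -2.205]
force: [-5.2, -2.1, -3.5]
grip_width: 0.0555
t: 26.68
position: [0.4449, 0.3113, 0.0946]
tcp_rot: [2.18, 0.071, -2.195]
force: [-5.2, 1.1, -3.8]
grip_width: 0.0555
can [0.4442 0.3105 0.0733] yaw,tilt [188.3  10.8] res 0.82 0.83 [193.9, 201.4, 230.1, 237.1]
```

Levering works: tilt is down to 10.8° at only 5 N. I'll continue.

```bash
python3 -m creep '[{"jaw":0.05,"travel":[0.004,0,0.001],"twist":0},{"jaw":0.05,"travel":[0.008,0,0.002],"twist":0},{"jaw":0.05,"travel":[0.01,0,0.002],"twist":0},{"jaw":0.05,"travel":[0.01,0,0.002],"twist":0}]'; python3 -c "
from h import *
canfit(g=(.45,.31,.07,3.2,.1)); print(readout.read_state()['position'])"
```

```text
t: 27.28
position: [0.4543, 0.3111, 0.0965]
tcp_rot: [2.179, 0.07, -2.196]
force: [-6.4, -0.5, -1.3]
grip_width: 0.0553
can [0.4476 0.3101 0.075 ] yaw,tilt [209.8   3.6] res 0.84 0.63 [197.7, 198.7, 228.9, 236.1]
[0.45429463 0.31105763 0.09648093]
```

```bash
python3 -m creep '[{"jaw":0.05,"travel":[0.003,0,0],"twist":0},{"jaw":0.05,"travel":[0.0045,0,0],"twist":0},{"jaw":0.05,"travel":[0.0045,0,0],"twist":0}]'; python3 -m creep '[{"jaw":0.05,"travel":[-0.01,0,0],"twist":0},{"jaw":0.05,"travel":[-0.02,0,0.03],"twist":0},{"jaw":0.05,"travel":[-0.02,0,0.06],"twist":0},{"jaw":0.05,"travel":[-0.02,0,0.06],"twist":0},{"jaw":0.05,"travel":[-0.02,0,0.06],"twist":0}]'; python3 -c "
from h import *
canfit(g=(.435,.31,.135,3.2,.05)); canfit('top',g=(.435,.31,.135,3.2,.05)); print(readout.read_state()['position'])"
```

```text
t: 27.75
position: [0.4586, 0.3112, 0.0966]
tcp_rot: [2.179, 0.071, -2.197]
force: [-7.7, -0.7, -0.6]
grip_width: 0.0555
t: 28.38
position: [0.4425, 0.3117, 0.1575]
tcp_rot: [2.188, 0.07, -2.189]
force: [-0.2, 0.7, -3.6]
grip_width: 0.055
can [0.4353 0.311  0.1362] yaw,tilt [199.7   4.5] res 0.84 0.9 [189.4, 181.8, 222.9, 223.4]Traceback (most recent call last):
  File "<string>", line 3, in <module>
    canfit(g=(.435,.31,.135,3.2,.05)); canfit('top',g=(.435,.31,.135,3.2,.05)); print(readout.read_state()['position'])
                                       ~~~~~~^^^^^^^^^^^^^^^^^^^^^^^^^^^^^^^^^
  File "h.py", line 30, in canfit
    c=camera(n); W=pts(c); d=spotter.outline_of(n,'can_mid')[0]
                             ~~~~~~~~~~~~~~~~~~~~~~~~~~~~~~~^^^
IndexError: list index out of range
```

```bash
python3 -m creep '[{"jaw":0.05,"travel":[0.005,-0.03,0.015],"twist":-0.17},{"jaw":0.05,"travel":[0.005,-0.07,0.03],"twist":-0.34},{"jaw":0.05,"travel":[0.01,-0.11,0.03],"twist":-0.51},{"jaw":0.05,"travel":[0.015,-0.15,0.03],"twist":-0.68},{"jaw":0.05,"travel":[0.02,-0.19,0.03],"twist":-0.85},{"jaw":0.05,"travel":[0.025,-0.23,0.03],"twist":-1.02},{"jaw":0.05,"travel":[0.03,-0.27,0.03],"twist":-1.19},{"jaw":0.05,"travel":[0.03,-0.31,0.03],"twist":-1.36},{"jaw":0.05,"travel":[0.03,-0.35,0.03],"twist":-1.53},{"jaw":0.05,"travel":[0.03,-0.39,0.03],"twist":-1.7}]';python3 -m creep '[{"jaw":0.05,"travel":[0.003,-0.04,0],"twist":-0.17},{"jaw":0.05,"travel":[0.006,-0.08,0],"twist":-0.34},{"jaw":0.05,"travel":[0.01,-0.12,0],"twist":-0.51},{"jaw":0.05,"travel":[0.014,-0.16,0],"twist":-0.68},{"jaw":0.05,"travel":[0.018,-0.2,0],"twist":-0.85},{"jaw":0.05,"travel":[0.02,-0.24,0],"twist":-1.02},{"jaw":0.05,"travel":[0.02,-0.27,0],"twist":-1.19},{"jaw":0.05,"travel":[0.023,-0.274,-0.02],"twist":-1.33},{"jaw":0.05,"travel":[0.023,-0.274,-0.05],"twist":-1.33},{"jaw":0.05,"travel":[0.023,-0.274,-0.05],"twist":-1.33}]'; python3 -m creep '[{"jaw":0.05,"travel":[0,0,0],"twist":0},{"jaw":0.05,"travel":[0,0,0],"twist":0}]'; python3 -c "
from h import *
from scipy.spatial.transform import Rotation
canfit(g=(.5,-.35,.11,0.2,.05),pic='s7.png'); s=readout.read_state(); M=Rotation.from_rotvec(s['tcp_rot']).as_matrix(); print(s['position'],np.degrees(np.arctan2(*M[[1,0],1])))"
```

```text
t: 29.82
position: [0.4724, -0.0794, 0.1878]
tcp_rot: [-1.157, 1.242, 1.158]
force: [1.0, 0.1, -2.1]
grip_width: 0.0554
t: 31.08
position: [0.4937, -0.3505, 0.1351]
tcp_rot: [-0.134, 1.571, 0.142]
force: [0.3, -0.6, -3.5]
grip_width: 0.0553
t: 31.32
position: [0.4966, -0.3527, 0.1398]
tcp_rot: [-0.14, 1.565, 0.137]
force: [0.5, 0.2, -2.7]
grip_width: 0.0552
can [ 0.505  -0.3531  0.1183] yaw,tilt [30.7  5.2] res 0.61 0.7 [435.1, 365.1, 478.2, 408.9]
[ 0.49644947 -0.3525631   0.13963537] 100.10694184538656
```

View pics/s7.png

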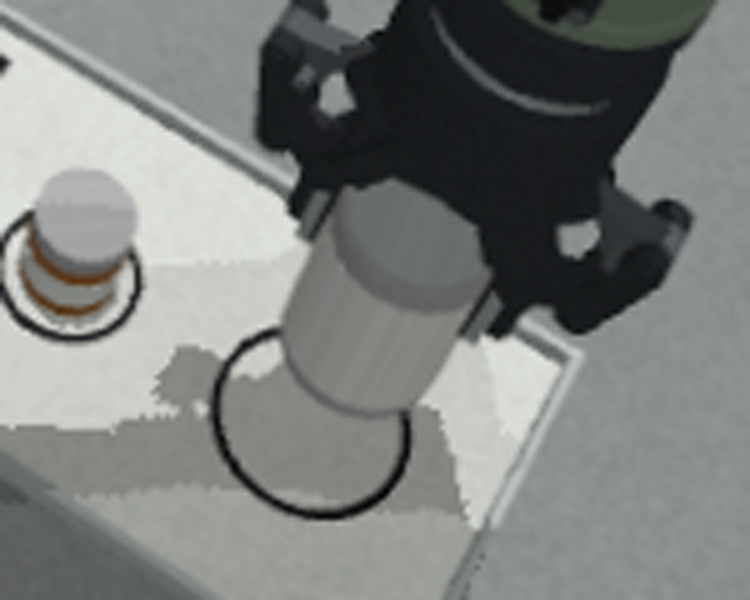

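The can is over the large circle (can at crop px ≈385,300, circle at ≈312,425), still leaning about 4–5° away. I'll shift, lower and press lightly so the liner squares it.

```bash
python3 -m creep '[{"jaw":0.05,"travel":[-0.007,-0.0015,-0.02],"twist":0},{"jaw":0.05,"travel":[-0.007,-0.0015,-0.045],"twist":0},{"jaw":0.05,"travel":[-0.007,-0.0015,-0.057],"twist":0},{"jaw":0.05,"travel":[-0.007,-0.0015,-0.062],"twist":0},{"jaw":0.05,"travel":[-0.007,-0.0015,-0.065],"twist":0},{"jaw":0.05,"travel":[-0.007,-0.0015,-0.066],"twist":0}]'; python3 -m creep '[{"jaw":0.05,"travel":[0,0,-0.001],"twist":0},{"jaw":0.05,"travel":[0,0,-0.002],"twist":0},{"jaw":0.05,"travel":[0,0,-0.002],"twist":0}]'
```

```text
t: 32.17
position: [0.4893, -0.354, 0.0748]
tcp_rot: [-0.14, 1.565, 0.138]
force: [-4.8, 3.5, 13.2]
grip_width: 0.0554
t: 32.55
position: [0.4895, -0.3541, 0.0747]
tcp_rot: [-0.14, 1.564, 0.137]
force: [-6.8, 5.2, 18.7]
grip_width: 0.0551
```

```bash
python3 -m creep '[{"jaw":0.05,"travel":[0,0,-0.002],"twist":0},{"jaw":0.05,"travel":[0,0,-0.004],"twist":0},{"jaw":0.05,"travel":[0,0,-0.004],"twist":0}]';  python3 -c "
from h import *
canfit(g=(.5,-.35,.05,0.2,.05))"
```

```text
t: 32.92
position: [0.49, -0.3544, 0.0744]
tcp_rot: [-0.142, 1.562, 0.136]
force: [-14.0, 9.1, 45.1]
grip_width: 0.0552
can [ 0.498  -0.3545  0.0532] yaw,tilt [29.6  5.4] res 0.66 0.8 [425.2, 386.8, 466.6, 427.7]
```

```bash
python3 -m creep '[{"jaw":0.05,"travel":[0,0,0.003],"twist":0},{"jaw":0.05,"travel":[0,0,0.0045],"twist":0},{"jaw":0.05,"travel":[0,0,0.0045],"twist":0}]';  python3 -c "
from h import *
canfit(g=(.5,-.35,.05,0.2,.05),pic='s8.png')
# predicted silhouette of an upright can vs picture
c=camera('side'); im=c['img'].copy(); K=np.array([[c['fx'],0,c['cx']],[0,c['fy'],c['cy']],[0,0,1]])
a=np.linspace(0,6.28,60)
for z in (.004,.096):
    P=np.c_[.499+.029*np.cos(a),-.3545+.029*np.sin(a),0*a+z]
    uv,_=cv2.projectPoints(P,cv2.Rodrigues(np.array(c['R']))[0],np.array(c['t'],float),K,np.array([c['k1'],0,0,0.]))
    cv2.polylines(im,[np.round(uv*16).astype(np.int32)],True,(255,0,0),1,cv2.LINE_AA,4)
save('s8.png',np.hstack([c['img'][360:450,400:490],im[360:450,400:490]]),4.4)
print(readout.read_state()['ft_torque'])"
```

```text
t: 33.4
position: [0.4896, -0.3541, 0.0747]
tcp_rot: [-0.14, 1.564, 0.137]
force: [-6.2, 3.3, 16.1]
grip_width: 0.0554
can [ 0.4978 -0.3544  0.0534] yaw,tilt [31.9  5.3] res 0.61 0.55 [427.9, 385.5, 465.8, 428.2]
[1.27781768 1.11062142 0.12814012]
```

View pics/s8.png

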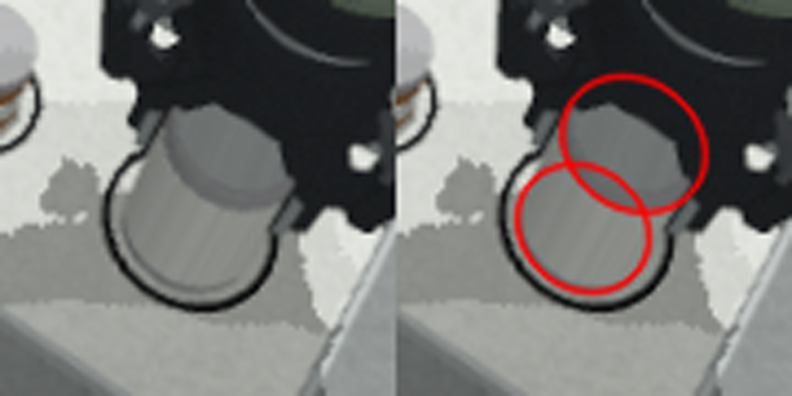

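The fit and the overlay agree that the can still leans about 5° with its far edge on the liner. Friction there stops it squaring, and the base sits about 6 mm towards −x. I'll lift a little, shift +x, touch down, then draw the top back towards −x so it stands.

```bash
python3 -m creep '[{"jaw":0.05,"travel":[0,0,0.004],"twist":0},{"jaw":0.05,"travel":[0.003,0.0005,0.005],"twist":0},{"jaw":0.05,"travel":[0.0065,0.001,0.005],"twist":0},{"jaw":0.05,"travel":[0.0065,0.001,0.002],"twist":0},{"jaw":0.05,"travel":[0.0065,0.001,-0.001],"twist":0},{"jaw":0.05,"travel":[0.0035,0.0005,-0.0015],"twist":0},{"jaw":0.05,"travel":[0.001,0,-0.0015],"twist":0},{"jaw":0.05,"travel":[-0.002,-0.0003,-0.0015],"twist":0},{"jaw":0.05,"travel":[-0.002,-0.0003,-0.0015],"twist":0}]';  python3 -c "
from h import *
canfit(g=(.5,-.35,.05,0.2,.05))"
```

```text
t: 34.67
position: [0.4907, -0.3541, 0.0732]
tcp_rot: [-0.14, 1.557, 0.138]
force: [1.3, 5.4, 17.7]
grip_width: 0.055
can [ 0.5013 -0.3538  0.0522] yaw,tilt [73.3  1.9] res 0.57 0.84 [429.4, 390.9, 464.5, 427.2]
```

Now nearly upright (1.9°) and centred. I'll ease off, release and withdraw.

```bash
python3 -m creep '[{"jaw":0.05,"travel":[0,0,0.001],"twist":0},{"jaw":0.06,"travel":[0,0,0.001],"twist":0},{"jaw":0.075,"travel":[0,0,0.001],"twist":0},{"jaw":0.085,"travel":[0,0,0.001],"twist":0},{"jaw":0.085,"travel":[0,0,0.03],"twist":0},{"jaw":0.085,"travel":[0,0,0.08],"twist":0},{"jaw":0.085,"travel":[-0.05,0.02,0.14],"twist":0},{"jaw":0.085,"travel":[-0.1,0.15,0.17],"twist":0},{"jaw":0.085,"travel":[-0.15,0.3,0.17],"twist":0},{"jaw":0.085,"travel":[-0.15,0.35,0.17],"twist":0}]'; python3 -m creep '[{"jaw":0.085,"travel":[0,0.06,0],"twist":0},{"jaw":0.085,"travel":[0,0.12,0],"twist":0},{"jaw":0.085,"travel":[0,0.18,0],"twist":0},{"jaw":0.085,"travel":[0,0.18,0],"twist":0}]'; python3 -c "
from h import *
canfit(g=(.5,-.35,.05,0.2,.05))
c=camera('side'); W=pts(c); save('s9.png',c['img'][290:470,285:500],3.5)
d=spotter.outline_of('side','jar_mid')[0]; w=W[cv2.erode(d['mask'].astype(np.uint8),np.ones((3,3)))>0]; w=w[~np.isnan(w[:,0])]; print('jar',cylfit(w,[.478,-.246,.03],.0195,.026))
c=camera('top'); W=np.nan_to_num(pts(c))
for k,x,y,z in (('pack',.4585,-.14,.03),('jar',.478,-.2465,.045),('can',.5,-.3526,.085)):
    q=(np.hypot(W[...,0]-x,W[...,1]-y)<.085 if k=='pack' else np.hypot(W[...,0]-x,W[...,1]-y)<.045)&(W[...,2]>z); print(k,q.sum(),W[q].mean(0).round(4),rect(W[q]),np.percentile(W[q][:,2],[2,98]).round(3))
for k in ['egg_flat','mug','tea']:
    d=spotter.outline_of('top',k); print(k,[(np.round(np.median(W[e['mask']],0),3).tolist(),[int(v) for v in e['rect']]) for e in d[:2]])
print(readout.read_state()['t'])
"
```

```text
t: 36.02
position: [0.3828, -0.1645, 0.2254]
tcp_rot: [-0.137, 1.566, 0.137]
force: [0.9, 1.1, 0.8]
grip_width: 0.085
t: 36.52
position: [0.383, 0.0177, 0.2252]
tcp_rot: [-0.144, 1.567, 0.146]
force: [0.6, -0.8, 0.2]
grip_width: 0.0846
can [ 0.4994 -0.355   0.0517] yaw,tilt [57.8  0.4] res 0.63 0.63 [427.4, 379.1, 470.5, 428.4]
jar (array([ 0.478 , -0.2485,  0.0316]), np.float64(0.74), 448)
pack 817 [ 0.4608 -0.1376  0.0484] [460.3, -139.6, 116.9, 61.7, 9.7] [0.034 0.069]
jar 154 [ 0.479  -0.2464  0.0555] [478.9, -246.5, 40.4, 35.0, -88.4] [0.048 0.062]
can 348 [ 0.4996 -0.3512  0.0954] [499.2, -352.7, 58.5, 57.4, 77.2] [0.086 0.102]
egg_flat [([0.771, -0.156, 0.049], [375, 148, 443, 203])]
mug [([0.374, 0.563, 0.037], [141, 289, 180, 317])]
tea [([0.671, 0.347, 0.054], [212, 194, 260, 220])]
36.925
```

View pics/s9.png

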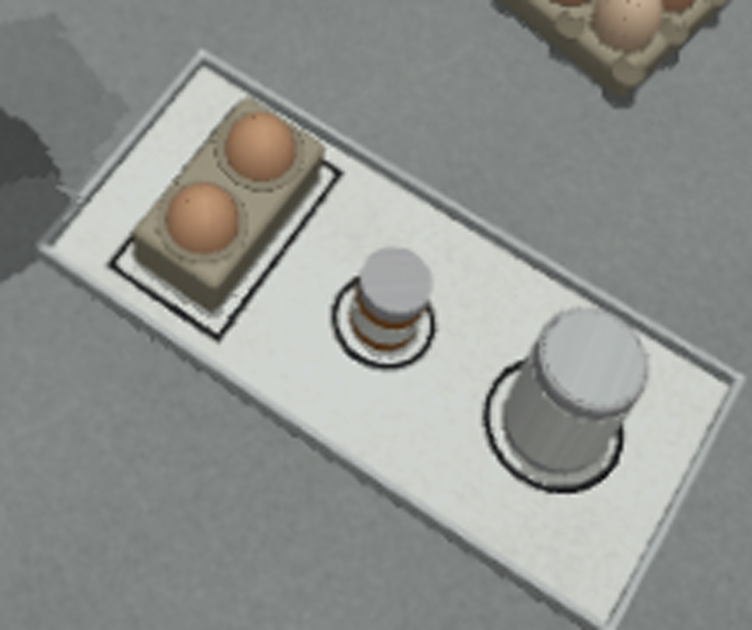

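The last picture shows the pack (≈230,205), the jar (≈390,300) and the can (≈570,390) all upright inside their outlines, with the robot clear. Handing in.

```bash
python3 -c "
from h import *
print(bot.hand_in())"
```

```text
the job is handed in; nothing more can be done
None
```

The egg pack, jar and can are all on the tray liner, upright and inside their own outlines, and the job was handed in at about 37 s of the 69 s allowed. I placed the pack first, then the jar, then the can. The hand-in gave no verdict.

**Can:** my first approach failed. I tried to tilt it upright in the pocket from two grips, and it barely moved at up to about 60 N. I then drew it out along its axis, turned it and levered it upright against the front edge of the stand. My first touchdown on the tray left it leaning about 5°, so I lifted it slightly, shifted it and squared it by drawing its top back before letting go.

**Last checks**

| Thing | Offset from its outline's centre | Uprightness |
|---|---|---|
| Can | under 1 mm | leans 0.4° |
| Jar | about 1 mm | upright in the last picture |
| Egg pack | about 2 mm, yaw within 1° | level in the last picture |

- **Margins:** each thing has about 6 mm to spare on every side, so the pack is the closest to its line.
- **Other goods:** the egg flat, mug and tea box measured in the same places as at the start, within about 2 mm. I did not re-measure the orange and yellow packs at the end.
- **Camera disagreement:** the two cameras differed by 2–5 mm on absolute positions, so I compared each thing with its outline in the same camera. The pack was checked only in the top camera.

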